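Seat a sensor module under the inspection hood and hold its shutter open

TASK

Take the black sensor module from the blue tray, set it lens up in the flared channel of the inspection fixture and slide it, brass terminals first, under the blue hood until it is fully home against the end stop. Then pull the orange handle of the spring-closed shutter outward until its red pointer stands over the green clip on the scale, and finish while still holding it there (the spring shuts it if let go). Leave the other things on the table and in the tray where they are.

Things in the scene. Friction and masses are not known exactly. Their poses are not given: they have to be found in the camera images.
- module: Black sensor module, a loose plastic block 80 x 34 x 30 mm (x, y, z), about 90 g, in the tray. Origin: centre of its underside; z up, lens (20 mm across) on top; +x to its nose, the end with five brass terminals, which points away from the robot within 0.5 rad at the start. Grip it across its 34 mm width near the tail (-x): the nose end goes under the hood.
- module_nose (a point): Middle of the lower edge of the module's nose face, 40 mm ahead of its origin.
- fixture: Fixed inspection fixture; place and yaw (within 0.3 rad) vary. Origin: at table height below the hood; +x: the way the module slides in (away from the robot), +y left, z up. Grey base plate, x -135 to 40 mm; the module slides on its floor, at z 8 mm. Shutter arm, handle and scale are on the -y side of the hood, over an aluminium wing (top z 48 mm) that reaches y -125 mm.
- channel_mouth (a point): Middle of the channel floor at its wide end, fixture x -123, z 8 mm. Here the inner faces of the two rails (10 mm high, tops at z 18 mm) are about 77 mm apart; they narrow like a funnel to 38 mm at x -30 mm.
- hood_mouth (a point): Middle of the channel floor at the blue hood's entry, fixture x -21, z 8 mm. The opening is 38 mm wide and 34 mm high above the floor; roof underside at z 42 mm, roof top z 50 mm, outer width 54 mm. The hood runs from here to the end stop, 46 mm on, with a window in its roof.
- seat (a point): Foot of the end stop's face, middle of the channel floor (fixture x 25, z 8 mm). module_nose is here when the module is fully home; then its origin is at fixture x -15 mm and its last 34 mm stick out of the hood towards the robot.
- shutter: Steel shutter on the hood's roof with arm (top z 55 mm) and orange handle, one rigid part sliding along the fixture's -y, from shut (start) to a stop at 70 mm. Origin and axes are the fixture's when shut. A spring closes it: about 3.6 N when shut plus 0.12 N per mm of pull.
- handle_top (a point): Centre of the top face of the shutter's orange handle, an upright bar 12 mm thick along y, 44 mm long along x, 32 mm high (top at z 87 mm); at fixture x 2, y -78 mm when shut. Moves with the shutter. Pinch it from above across its 12 mm; both sides are free above z 58 mm.
- pointer (a point): Tip of the shutter's red pointer, a 3 mm wide finger reaching in +x from the arm over the white scale, 18 mm to the +y side of the handle's middle. Moves with the shutter.
- mark: The green clip on the white scale, 18 x 10 x 3 mm (10 mm along the sliding direction); origin: centre of its underside; same axes as the fixture. It is 24 to 54 mm from the shut pointer along the fixture's -y, different each time. The pointer passes just above it; the pointer is at the mark when both have the same y in the fixture frame.
- cover_a: A grey lens cover with a round white boss, 56 x 36 x 22 mm, lying in the tray (bystander). Origin: centre of its underside.
- cover_b: A second such lens cover in the tray (bystander). The module and the two covers take the tray's three places, 90 mm apart, in any order.
- cleaner: Cleaner bottle 52 mm across, 130 mm high, to the robot's right (bystander). Origin: centre of its underside.
- screwdriver: Screwdriver lying to the far left (bystander).
- brush: Brush lying to the right (bystander).
- loupe: Small dark eye loupe, 44 mm across, 40 mm high, right (bystander). Origin: centre of its underside.
- cup: White cup, 70 mm across, 80 mm high, far right (bystander). Origin: centre of its underside.
There are look-alikes about, which are no part of the job. What is shaped like the module but purple is not meant.

How it is judged (in metres and radians):
On the way, in this order (a step that is already met when the one before it is completed fails the run):
1. the module is fully home under the hood while the shutter is still shut (x of module_nose in the frame of fixture between 0.021 and 0.029 m and y of module_nose in the frame of fixture between -0.005 and 0.005 m and z of module in the frame of fixture below 0.0115 m and x of module in the frame of fixture below -0.009 m and angle between module's own z axis and vertical below 0.1 rad and angle between the x axis of module and the x axis of fixture, either way round below 0.12 rad and y of shutter in the frame of fixture above -0.01 m), for 0.2 s.
2. the shutter's pointer is held over the green clip (y of pointer in the frame of mark between -0.006 and 0.006 m and contact force between the fingers and shutter above 1.5 N), for 0.3 s.
At the end, for the whole second after the job is handed in: The module lies flat, lens up, terminals first, nose within 4 mm of the end stop and 5 mm of the channel's middle; the fingers still hold the shutter against its spring (over 1.5 N), at rest, pointer within 6 mm of the clip's middle; so through the last second (all of step 2 and x of module_nose in the frame of fixture between 0.021 and 0.029 m and y of module_nose in the frame of fixture between -0.005 and 0.005 m and z of module in the frame of fixture below 0.0115 m and x of module in the frame of fixture below -0.009 m and angle between module's own z axis and vertical below 0.1 rad and angle between the x axis of module and the x axis of fixture, either way round below 0.12 rad and linear speed of shutter below 0.01 m/s); the arm keeps its last pose, push and grip.
It fails at once if a bystander on the table or in the tray is pushed more than 30 mm or knocked over (distance of any of cover_a, cover_b, cleaner, screwdriver, brush, loupe, cup from where it was at the start of the episode above 0.03 m or angle between any of cover_a, cover_b, cleaner, loupe, cup's own z axis and vertical above 0.5 rad).
It also fails if it takes over 51 s, if anything falls off the work surface, if the arm or the gripper's body presses on something with over 40 N, if the wrist force passes 120 N, or if a joint passes its speed limit or range.

ROBOT

A 6-joint arm with a two-finger parallel gripper is mounted at the origin on the work surface. World frame = base frame: x ahead of the robot, y to its left, z up, the work surface at z = 0. Lengths are in mm, angles in rad, forces in N, time in s.
With the tool pointing down it reaches from about 275 to 1000 mm from the base axis. Payload 8.4 kg.
Tool frame: the origin (TCP) lies midway between the tips of the shut fingers; the grasp point (between the pads) lies r.grip_point_offset behind it (r.grip_point_offset is the distance from the TCP to the grasp point, in mm); z points along the fingers, y is the direction in which the jaws open and shut (so a half turn about z gives the same grasp; the last joint's range is limited). The gripper opens to 85 mm and grips with 20 to 120 N. Pads are 22 mm wide; open, the fingers measure 114 mm over their backs; the gripper's body (76 mm by 85 mm) begins 54 mm behind the grasp point. The pads swing forward as they close: fully open they stand 13 mm farther back than shut.
Start: joints at [1.108, 0.353, 1.633, -0, 1.155, -0.002], TCP at [277.914, 559.814, 231.281] pointing down, gripper open.
Joint ranges: [-2.63, 2.63], [-0.92, 2.1], [0.06, 2.66], [-1.3, 4.44], [0, 2.69], [-3.02, 3.02]. Speed limits (rad/s): [2.22, 2.22, 2.79, 3.14, 3.14, 3.14].

INTERFACE

Orientations are given as [roll, pitch, yaw] about the fixed x, y, z axes, in that order (R = Rz(yaw) Ry(pitch) Rx(roll)).
In Python, from rig import r gives the robot as it stands.
- The arm moves only by the tool move_arm, never from a script. Its argument "targets" is one flat list of numbers, 5 for each row, row after row: the gripper's target within -1 to 1 (fully open at 1, half-way at 0, shut at -1), then the shift along the tool's x, y, z in cm, then the turn about the tool's z in degrees. In form: [gripper, tx, ty, tz, turn, gripper, tx, ty, tz, turn, ...]. A call has 1 to 10 rows; each row is the pose to reach, as a shift and turn from the pose commanded when the call began, along the tool's axes at that moment; what a row does not reach only later rows make up. A row lasts 1/10 s, in which the tool goes at most 50 mm and 8.59 degrees, less where a joint would pass 70% of its speed; a pose out of reach is approached as far as the arm can. A call with a gripper value outside its range is refused whole. The fingers move at their own pace and stop on an object; "squeeze" is the grip in N (left out, the last holds). Time passes only in rows, so rows that repeat a pose let the fingers close. It gives the time, the measured TCP pose, the force and the opening at its end, in the units of the state.
- r.sense(): the state, without advancing time (a new reading comes with each control period).
- r.grab_frame(name): name is "scene" or "top" or "wrist"; returns a dict with "img" (480x640x3 uint8, blue, green, red), "K" (3x3 intrinsics, pixels), "world_to_cam" (4x4, takes a point from world to camera coordinates). Camera axes: x right, y down, z forward; pixel columns grow to the right and rows downward; lengths in mm; the calibration is good to about 2 mm. A picture is of the moment at which its call begins. There is no depth.
- r.sign_off(): hands the job in, once; it reports no verdict.
Trained networks look in a picture, given as the dict that the camera call returned (one of the last four; its "shot" number tells which), for a name from the list of things; names that differ only in an ending like _2 or _b are one class to them, and where a whole thing is asked for, a point or a joint stands for the part that bears it (a point fixed in the world has none). Each returns a list of dicts, best first, with "conf" (0 to 1); they miss things now and then, are a little off and sometimes report something else, mostly with a low value. They report only what shows in the picture. A call takes as long as a camera call. They do not tell look-alikes from the thing itself.
- r.outline_of(picture, thing): "region" (480x640 bool, what is visible of it).
- r.mark_of(picture, thing): "position" ([x, y, z] in mm, in world coordinates, good to about 4 mm: a listed point, or the origin of a listed thing).
The state is a dict: "clock": time; "qpos": joint angles; "qvel": joint speeds; "joint_efforts": joint torques, N m; "eef_pos": TCP position; "tcp_rot": TCP orientation; "contact_force": force on the tool from outside, world axes, zero at the start; "wrist_torque": the same for the moment, N m; "opening": opening from 0.0 (shut) to 1.0 (fully open).
Only numpy, scipy, OpenCV 4.12 (cv2) and the standard library are available. Lean on these libraries where they do the work, as an engineer would, in place of code of your own. Each camera call takes 0.05 s, during which the arm holds its last target.

## Working session

There is one attempt and no reset: what is moved stays moved. The work goes in short steps, Python scripts to look and compute and a tool call to move; the robot and the scene stay as the last step left them, time stands still between calls to the robot, and variables do not carry over. Pictures are saved under pics/ and viewed, and the job is handed in when it is done.

Besides the shell and the picture viewer there is one more tool, called after "Emit:" by a JSON object that holds its "op" and its "data". move_arm: Moves the arm, as the interface text tells. Its arguments: {"type":"object","properties":{"targets":{"type":"array","items":{"type":"number"}},"squeeze":{"type":"number"}},"required":["targets"]}

```bash
ls; mkdir -p pics; python3 - <<'E'
from rig import r
import cv2
print(r.sense(), r.grip_point_offset)
for n in ("scene","top","wrist"):
    f=r.grab_frame(n); cv2.imwrite(f"pics/{n}0.png",f["img"]); print(n,f["shot"],f["K"].tolist(),f["world_to_cam"].round(3).tolist())
    if n!="wrist":
        for t in ("module","module_nose","fixture","channel_mouth","hood_mouth","seat","handle_top","pointer","mark","cover_a","cleaner","loupe","cup"):
            print(t,[(p["position"].round(1).tolist() if hasattr(p["position"],"round") else p["position"],round(p["conf"],2)) for p in r.mark_of(f,t)])
print(r.sense()["clock"])
E
```

```text
pics
{'clock': 0.0, 'qpos': array([ 1.10760027e+00,  3.53639992e-01,  1.63413800e+00, -1.62198670e-05,
        1.15520090e+00, -2.39722599e-03]), 'qvel': array([ 2.69215530e-04,  1.00477537e-03,  2.39436219e-04, -3.85379898e-04,
        8.84786208e-05,  1.10477448e-03]), 'joint_efforts': array([-4.62963126e-04, -6.05243111e+01, -3.42061365e+01, -9.31750105e-05,
        9.40108235e-03, -5.60659078e-05]), 'eef_pos': array([277.70414323, 559.38159021, 230.5651208 ]), 'tcp_rot': array([-3.14020638e+00,  1.15069015e-05,  2.68080039e+00]), 'contact_force': array([-0.07063183,  0.76344137, -0.42081288]), 'wrist_torque': array([ 0.01638414, -0.03805622,  0.03018968]), 'opening': 1.0012305818247609} 18.700000000000003
scene 1 [[486.44323178314653, 0.0, 316.09137617555837], [0.0, 486.44323178314653, 236.14525268718657], [0.0, 0.0, 1.0]] [[0.623, 0.782, 0.006, -341.149], [0.625, -0.494, -0.604, -256.595], [-0.47, 0.38, -0.797, 1577.44], [0.0, 0.0, 0.0, 1.0]]
module [([532.0, 191.0, 11.5], 0.91), ([383.3, 225.8, 2.6], 0.8)]
module_nose [([576.2, 187.1, 13.6], 0.9), ([336.9, 214.9, -2.2], 0.9), (
[... 1165 characters left out ...]
], 0.88)]
channel_mouth [([483.4, -68.0, 5.9], 0.6), ([642.0, -128.1, 53.4], 0.44)]
hood_mouth [([580.8, -69.1, 3.6], 0.56)]
seat [([631.4, -71.9, 7.8], 0.8)]
handle_top [([608.1, -147.0, 83.2], 0.64)]
pointer [([642.5, -130.1, 53.3], 0.8)]
mark [([388.1, -321.8, -3.8], 0.73)]
cover_a [([535.9, 277.0, 9.4], 0.7), ([558.4, 373.7, 11.0], 0.7)]
cleaner []
loupe [([666.7, -367.0, -3.5], 0.69), ([383.8, -323.1, -3.8], 0.3)]
cup [([627.4, -482.8, 3.1], 0.88)]
wrist 3 [[368.3196303339238, 0.0, 321.64234797989576], [0.0, 368.3196303339238, 238.6877414698192], [0.0, 0.0, 1.0]] [[0.445, 0.895, 0.0, -624.371], [0.856, -0.426, 0.294, -37.096], [0.263, -0.131, -0.956, 379.003], [0.0, 0.0, 0.0, 1.0]]
1.45
```

View pics/scene0.png

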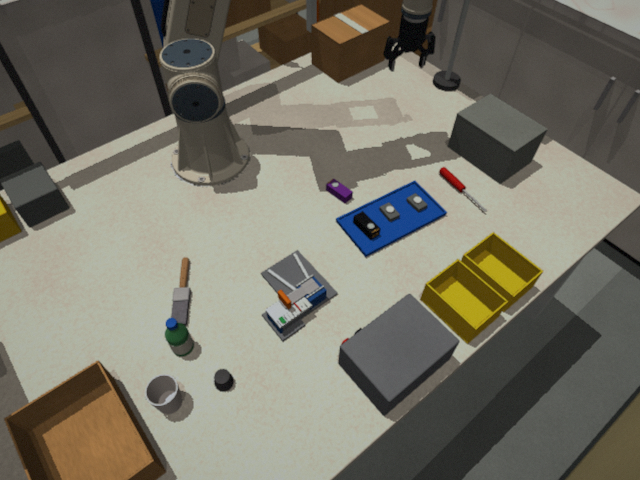

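View pics/top0.png

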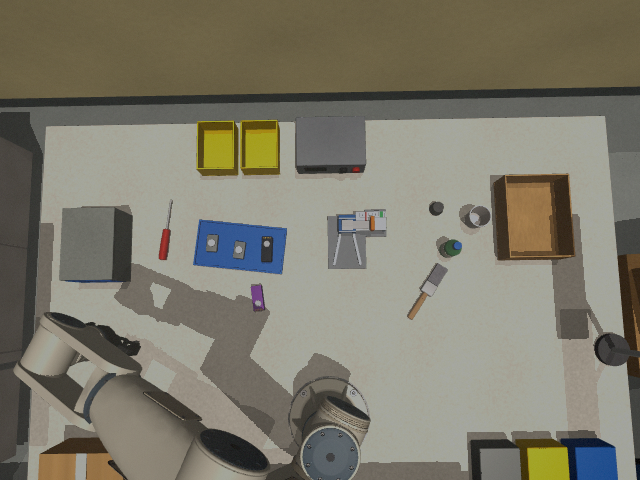

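View pics/wrist0.png

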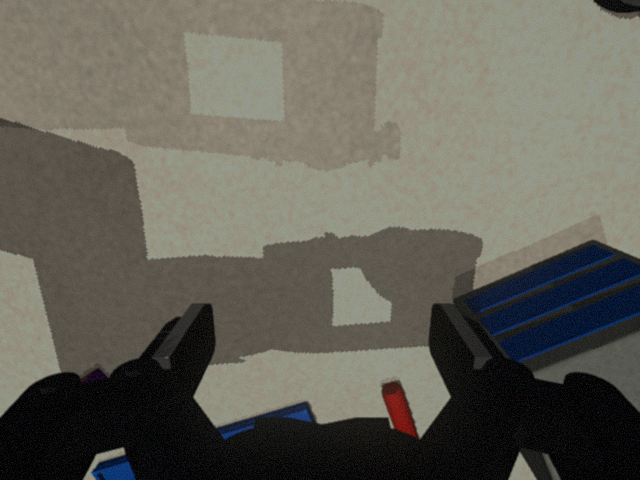

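The scene and top views show the tray with a black module at top (267,249) / scene (367,225). A purple look-alike lies on the table at top (258,297) / scene (340,190). The black block in the tray fits the description, and I'll confirm it in an enlarged crop.

```bash
python3 - <<'E'
import cv2,numpy as np
a=cv2.imread("pics/top0.png");b=cv2.imread("pics/scene0.png")
c=[cv2.resize(a[215:285,235:305],(400,400),interpolation=cv2.INTER_CUBIC),cv2.resize(b[195:250,340:395],(400,400),interpolation=cv2.INTER_CUBIC)]
cv2.imwrite("pics/crop1.png",np.hstack(c))
c=[cv2.resize(a[205:275,323:393],(400,400),interpolation=cv2.INTER_CUBIC),cv2.resize(b[250:340,255:345],(400,400),interpolation=cv2.INTER_CUBIC)]
cv2.imwrite("pics/crop2.png",np.hstack(c))
E
```

```text
(no output)
```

View pics/crop1.png

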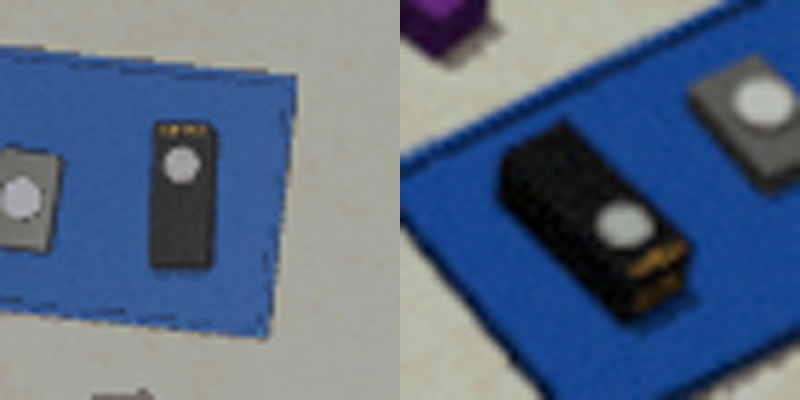

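View pics/crop2.png

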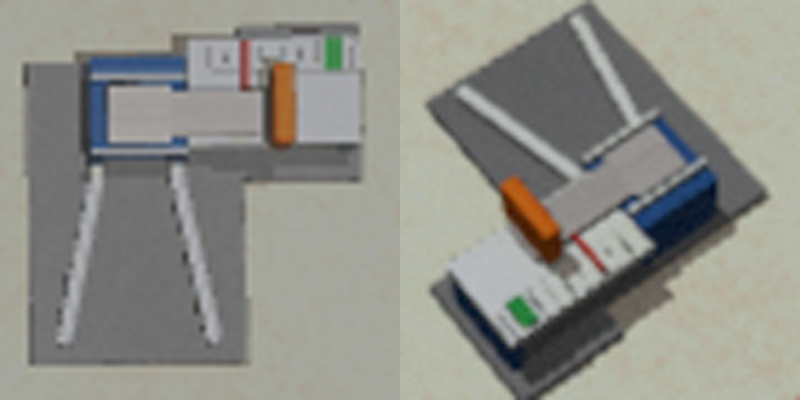

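The crop confirms it: the black block in the tray has its lens up and brass terminals pointing away from the robot. The purple one lies outside the tray. Next I'll fit the module pose and work out the shifts.

```bash
cat > h.py <<'E'
import numpy as np, cv2
from scipy.spatial.transform import Rotation as Ro
from scipy.optimize import least_squares
def tcp(s):
    T=np.eye(4);T[:3,:3]=Ro.from_euler('xyz',s["tcp_rot"]).as_matrix();T[:3,3]=s["eef_pos"];return T
def proj(K,W,P):
    P=np.atleast_2d(np.asarray(P,float)); c=P@W[:3,:3].T+W[:3,3]; u=c@K.T; return u[:,:2]/u[:,2:]
def ray(K,W,uv,z):
    "world point at height z on pixel rays"
    uv=np.atleast_2d(np.asarray(uv,float)); d=np.c_[uv,np.ones(len(uv))]@np.linalg.inv(K).T@W[:3,:3]; o=-W[:3,:3].T@W[:3,3]
    return o+d*((z-o[2])/d[:,2])[:,None]
def tri(views):
    "views: list (K,W,uv)"
    A=[]
    for K,W,uv in views:
        P=K@W[:3]; A+= [uv[0]*P[2]-P[0], uv[1]*P[2]-P[1]]
    A=np.array(A);A/=np.linalg.norm(A[:,:3],axis=1)[:,None]; return np.linalg.lstsq(A[:,:3],-A[:,3],rcond=None)[0]
def shift(s,target,yaw=None):
    T=tcp(s); d=T[:3,:3].T@(np.array(target)-T[:3,3])/10
    x=T[:3,0]; cur=np.arctan2(x[1],x[0]); out=[d.round(2)]
    if yaw is not None:
        a=-(yaw-cur); a=(a+np.pi)%(2*np.pi)-np.pi; out.append(round(np.degrees(a),1))
    return out
E
python3 - <<'E'
from rig import r
from h import *
fs=r.grab_frame("scene"); ft=r.grab_frame("top"); fw=r.grab_frame("wrist"); s=r.sense()
W=fw["world_to_cam"]; T=tcp(s)
C=np.linalg.inv(T)@np.linalg.inv(W); print("cam in tool",C.round(3).tolist())
def crop(cx,cy,ox,oy,f): return np.array([(cx+.5)/f-.5+ox,(cy+.5)/f-.5+oy])
lt=crop(181,164,235,215,400/70); ls=crop(625-400,226,340,195,400/55)
print("lens",tri([(ft["K"],ft["world_to_cam"],lt),(fs["K"],fs["world_to_cam"],ls)]))
c=[crop(*p,235,215,400/70) for p in ((155,122),(216,124),(214,270),(150,268))]
print(ray(ft["K"],ft["world_to_cam"],c,36).round(1))
# fixture: plate corners in both
pt=[crop(*p,323,205,400/70) for p in ((27,64),(29,363),(246,363),(362,180))]
print("plate top view",ray(ft["K"],ft["world_to_cam"],pt,8).round(1))
ps=[crop(*p,255,250,400/90) for p in ((592-400,3),(768-400,193),(428-400,102))]
print("plate scene",ray(fs["K"],fs["world_to_cam"],ps,8).round(1))
E
```

```text
cam in tool [[-0.001, -0.956, -0.294, 75.53], [1.0, -0.001, 0.0, -0.755], [-0.0, -0.294, 0.956, -142.129], [0.0, 0.0, 0.0, 1.0]]
lens [553.00919348 189.4532634   40.9961935 ]
[[577.8 204.8  36. ]
 [576.1 170.4  36. ]
 [493.6 171.8  36. ]
 [495.3 207.7  36. ]]
plate top view [[ 645.1   -8.     8. ]
 [ 472.5   -6.1    8. ]
 [ 470.5 -129.4    8. ]
 [ 574.4 -198.6    8. ]]
plate scene [[ 475.1   -7.2    8. ]
 [ 647.5   -9.1    8. ]
 [ 472.2 -128.8    8. ]]
```

```bash
python3 - <<'E'
from rig import r
from h import *
s=r.sense(); print(s["clock"],shift(s,(535,188,160),np.pi-0.02))
E
```

```text
1.6 [array([-39.56, -21.87,   7.13]), np.float64(-25.3)]
```

Emit:
{"op": "move_arm", "data": {"targets": [1,-39.5,-21.9,7,-25.3,1,-39.5,-21.9,7,-25.3,1,-39.5,-21.9,7,-25.3,1,-39.5,-21.9,7,-25.3,1,-39.5,-21.9,7,-25.3,1,-39.5,-21.9,7,-25.3,1,-39.5,-21.9,7,-25.3,1,-39.5,-21.9,7,-25.3,1,-39.5,-21.9,7,-25.3,1,-39.5,-21.9,7,-25.3]}}

```text
clock: 2.6
eef_pos: [536.3, 184.2, 160.6]
tcp_rot: [-3.141, 0.0, 3.119]
contact_force: [0.3, 0.7, 0.7]
opening: 1.0
```

Emit:
{"op": "move_arm", "data": {"targets": [1,0,0,0,0,1,0,0,0,0]}}

```text
clock: 2.8
eef_pos: [533.9, 188.6, 161.4]
tcp_rot: [3.141, -0.0, 3.122]
contact_force: [-0.3, 1.1, -0.3]
opening: 1.0
```

```bash
python3 - <<'E'
from rig import r
from h import *
f=r.grab_frame("wrist"); s=r.sense(); cv2.imwrite("pics/w1.png",f["img"]); np.savez("w1.npz",K=f["K"],W=f["world_to_cam"])
print(s["clock"],s["eef_pos"],s["tcp_rot"])
for t in ("module","module_nose"): print([(np.round(p["position"],1),p["conf"]) for p in r.mark_of(f,t)])
E
```

```text
2.85 [533.73784691 189.12827169 161.47274314] [ 3.14117213e+00 -1.73143974e-04  3.12303383e+00]
[(array([535.3, 193.3,   5.1]), 0.95), (array([381. , 220.4,  -1.9]), 0.74)]
[]
```

View pics/w1.png

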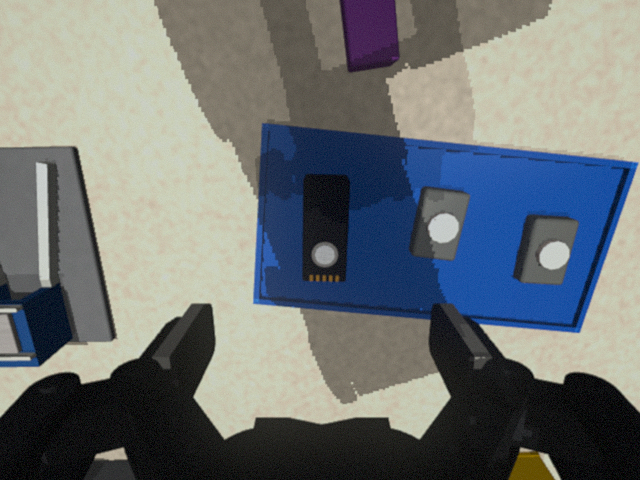

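The wrist view shows the module top at pixels (303-349, 175-282), with the tail up and the brass terminals at the nose near (325,278).

```bash
python3 - <<'E'
from h import *
d=np.load("w1.npz");K,W=d["K"],d["W"]
im=cv2.imread("pics/w1.png")
hsv=cv2.cvtColor(im,cv2.COLOR_BGR2HSV)
m=((im.max(2)<60)).astype(np.uint8); m[:165]=0;m[292:]=0;m[:,:290]=0;m[:,365:]=0
n,l,st,c=cv2.connectedComponentsWithStats(m); i=1+st[1:,4].argmax();print(st[i])
ys,xs=np.where(l==i)
rr=cv2.minAreaRect(np.c_[xs,ys].astype(np.float32));b=cv2.boxPoints(rr);print(b.round(1).tolist())
for z in (34,38): 
    P=ray(K,W,[(303,175),(349.5,175),(347.5,282),(303,281)],z); print(z,P.round(1).tolist(),P.mean(0).round(1), np.linalg.norm(P[0]-P[3]),np.linalg.norm(P[0]-P[1]))
print(ray(K,W,[(325,254)],37))
cv2.imwrite("pics/w1c.png",cv2.resize(im[160:300,280:380],None,fx=4,fy=4,interpolation=cv2.INTER_CUBIC))
E
```

```text
[ 303  173   47  109 4152]
[[303.0, 173.0], [349.0, 173.0], [349.0, 281.0], [303.0, 281.0]]
34 [[492.3, 175.6, 34.0], [493.0, 209.4, 34.0], [577.4, 207.9, 34.0], [575.8, 172.6, 34.0]] [534.6 191.4  34. ] 83.56957276999971 33.803843118616165
38 [[491.8, 175.8, 38.0], [492.5, 209.1, 38.0], [575.6, 207.7, 38.0], [574.1, 172.9, 38.0]] [533.5 191.3  38. ] 82.32937232808587 33.302182768030434
[[552.41088079 190.46748555  37.        ]]
```

View pics/w1c.png

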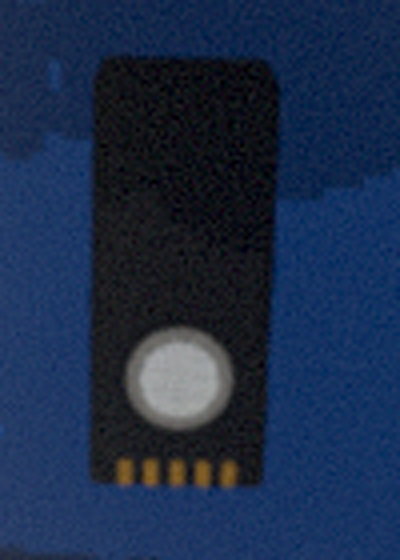

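Emit:
{"op": "move_arm", "data": {"targets": [0.2,2.4,0.15,5,0.4,0.2,2.4,0.15,9,0.4,0.2,2.4,0.15,12,0.4,0.2,2.4,0.15,14.5,0.4,0.2,2.4,0.15,14.5,0.4,0.2,2.4,0.15,14.5,0.4,0.2,2.4,0.15,14.5,0.4]}}

```text
clock: 3.65
eef_pos: [511.3, 190.8, 17.8]
tcp_rot: [3.141, 0.002, 3.116]
contact_force: [1.0, 0.6, 0.9]
opening: 0.603
```

```bash
python3 - <<'E'
from rig import r
from h import *
f=r.grab_frame("wrist"); s=r.sense(); cv2.imwrite("pics/w2.png",f["img"])
print(s["clock"],s["eef_pos"],s["tcp_rot"],s["opening"],s["contact_force"])
E
```

```text
3.7 [511.43540494 190.73423682  17.92147813] [3.14057218e+00 2.49270163e-03 3.11585986e+00] 0.6017904527873142 [0.04885334 0.00742579 0.43314955]
```

View pics/w2.png

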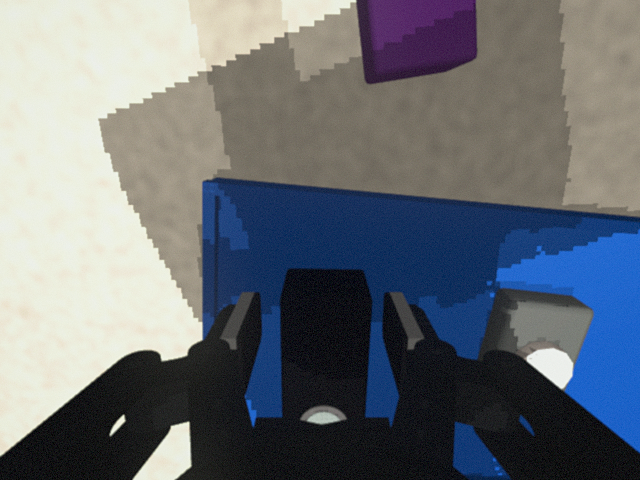

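The view shows the fingers straddling the module's tail, with both gaps clear at columns 260-280 and 370-385. Closing.

Emit:
{"op": "move_arm", "data": {"targets": [-1,0,0,0,0,-1,0,0,0,0,-1,0,0,0,0,-1,0,0,0,0,-1,0,0,0,0,-1,0,0,0,0], "squeeze": 50}}

```text
clock: 4.3
eef_pos: [511.3, 190.4, 17.8]
tcp_rot: [3.141, 0.002, 3.115]
contact_force: [-1.7, 1.6, 8.3]
opening: 0.389
```

Emit:
{"op": "move_arm", "data": {"targets": [-1,0,0,-2,0,-1,0,0,-5,0,-1,0,0,-7,0,-1,0,0,-7,0,-1,0,0,-7,0]}}

```text
clock: 4.8
eef_pos: [510.6, 190.0, 86.7]
tcp_rot: [3.141, 0.001, 3.115]
contact_force: [0.0, -0.1, -1.3]
opening: 0.385
```

```bash
python3 - <<'E'
from rig import r
from h import *
f=r.grab_frame("wrist"); s=r.sense(); cv2.imwrite("pics/w3.png",f["img"])
print(s["clock"],s["eef_pos"],s["tcp_rot"],s["opening"],s["contact_force"],s["qpos"])
E
```

```text
4.85 [510.0245555  189.78681814  85.96789804] [-3.14149948e+00 -2.02940168e-04  3.11528608e+00] 0.3881500262987549 [-0.33237733  0.05428744 -1.21910493] [ 3.53488017e-01  4.14982646e-01  1.92300526e+00 -1.56917762e-05
  8.03827765e-01 -1.19099085e+00]
```

View pics/w3.png

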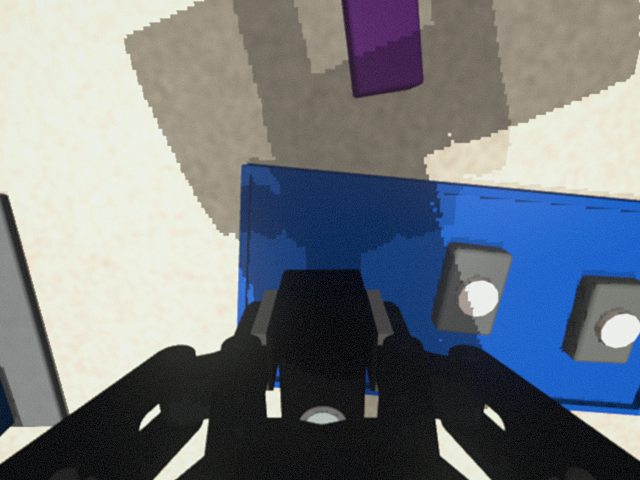

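```bash
python3 - <<'E'
from rig import r
from h import *
s=r.sense(); print(s["clock"],shift(s,(575,-69,190),np.pi-0.012))
E
```

```text
4.85 [array([ -7.17, -25.7 , -10.4 ]), np.float64(-0.8)]
```

Emit:
{"op": "move_arm", "data": {"targets": [-1,0,0,-5,0,-1,-1,-5,-10,-0.8,-1,-4,-10,-10.4,-0.8,-1,-7.2,-15,-10.4,-0.8,-1,-7.2,-20,-10.4,-0.8,-1,-7.2,-24,-10.4,-0.8,-1,-7.2,-25.7,-10.4,-0.8,-1,-7.2,-25.7,-10.4,-0.8,-1,-7.2,-25.7,-10.4,-0.8,-1,-7.2,-25.7,-10.4,-0.8]}}

```text
clock: 5.85
eef_pos: [575.1, -68.0, 189.4]
tcp_rot: [3.141, -0.002, 3.13]
contact_force: [-0.2, 0.1, -0.4]
opening: 0.387
```

Emit:
{"op": "move_arm", "data": {"targets": [-1,0,0,0,0,-1,0,0,0,0]}}

```text
clock: 6.05
eef_pos: [575.6, -67.7, 190.1]
tcp_rot: [3.141, -0.0, 3.131]
contact_force: [-0.9, -0.1, -1.0]
opening: 0.386
```

```bash
python3 - <<'E'
from rig import r
from h import *
f=r.grab_frame("wrist"); s=r.sense(); cv2.imwrite("pics/w4.png",f["img"]);np.savez("w4.npz",K=f["K"],W=f["world_to_cam"])
print(s["clock"],s["eef_pos"],s["tcp_rot"],s["opening"],s["contact_force"])
for t in ("module","fixture","channel_mouth","hood_mouth","pointer","mark"): print(t,[(np.round(p["position"],1),p["conf"]) for p in r.mark_of(f,t)])
E
```

```text
6.1 [575.61397287 -67.82857898 190.21395732] [ 3.14155697e+00 -1.10648148e-04  3.13083891e+00] 0.38437469997597523 [ 0.30431419 -0.72831593 -0.24466617]
module [(array([600.9, -65.3, 181.3]), 0.66)]
fixture [(array([605.7, -69.5,  -1.7]), 0.69)]
channel_mouth [(array([482.2, -69.2,   3.2]), 0.75)]
hood_mouth [(array([586.9, -67. ,   9. ]), 0.97)]
pointer [(array([ 642. , -129.5,   54. ]), 0.81)]
mark [(array([ 640.3, -180.3,   51.3]), 0.76)]
```

View pics/w4.png

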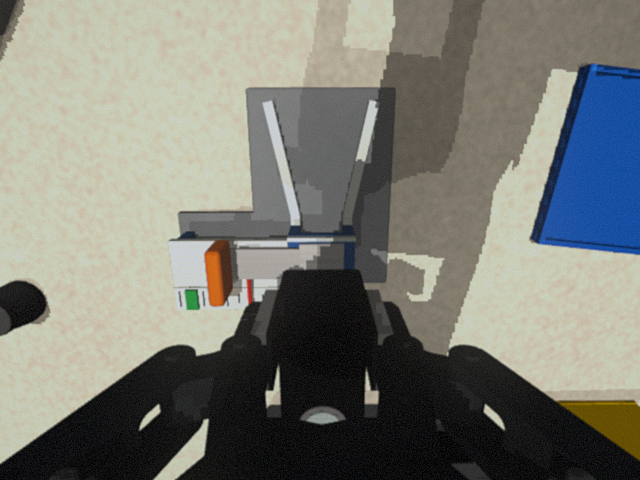

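The wrist view shows the fixture, with the rails at pixels (268,102)-(297,226) and (374,102)-(346,226). The pointer is near (250,292) and the green clip at (192,300). I'll enlarge for exact edges.

```bash
python3 - <<'E'
from h import *
im=cv2.imread("pics/w4.png")
cv2.imwrite("pics/w4a.png",cv2.resize(im[85:235,240:400],None,fx=4,fy=4,interpolation=cv2.INTER_CUBIC))
cv2.imwrite("pics/w4b.png",cv2.resize(im[220:320,160:300],None,fx=5,fy=5,interpolation=cv2.INTER_CUBIC))
E
```

```text
(no output)
```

View pics/w4a.png

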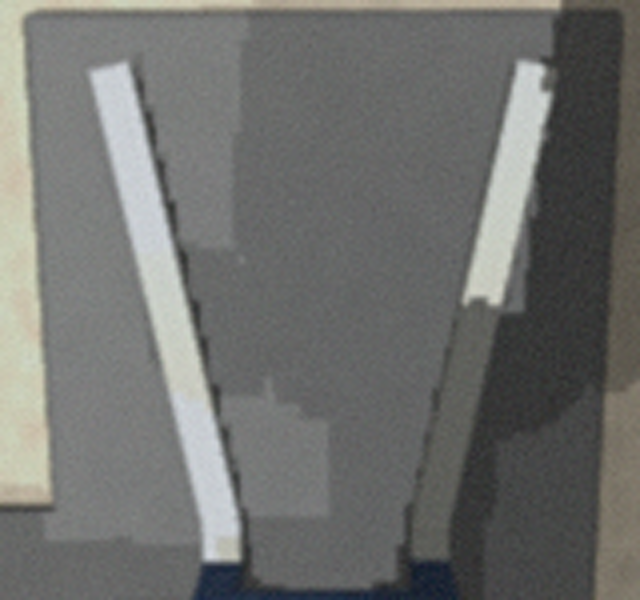

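View pics/w4b.png

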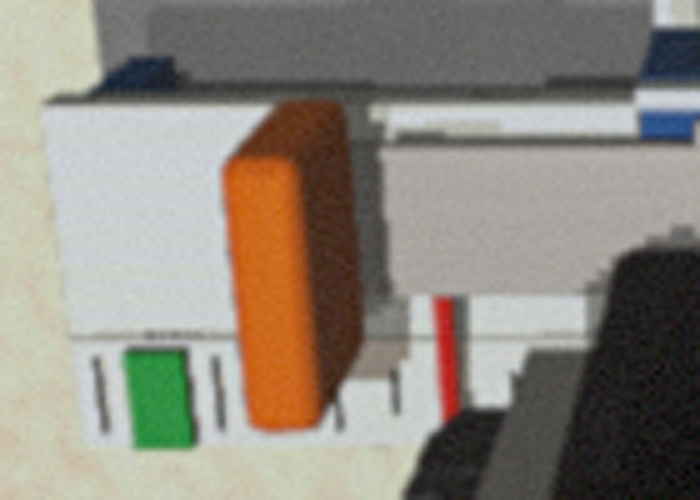

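```bash
python3 - <<'E'
from h import *
d=np.load("w4.npz");K,W=d["K"],d["W"]
g=lambda x,y:((x+.5)/4-.5+240,(y+.5)/4-.5+85)
P=ray(K,W,[g(130,62),g(517,62),g(241,540),g(412,540)],18);print(P.round(1).tolist())
a=(P[0]+P[1])/2;b=(P[2]+P[3])/2;print(a,b,np.arctan2(*(b-a)[1::-1]), np.linalg.norm(P[0]-P[1]),np.linalg.norm(P[2]-P[3]))
print("plate",ray(K,W,[g(27,15),g(618,12)],8).round(1).tolist())
g=lambda x,y:((x+.5)/5-.5+160,(y+.5)/5-.5+220)
p=ray(K,W,[g(450,400),g(446,320)],54);m=ray(K,W,[g(160,350),g(164,448)],51);h=ray(K,W,[g(262,158),g(285,430)],87);print(p,m,h)
yaw=-0.012
R=np.array([[np.cos(yaw),-np.sin(yaw)],[np.sin(yaw),np.cos(yaw)]])
for q in(p,m,h): print((R.T@(q[:,:2]-[606,-69.5]).T).T.round(1).tolist())
E
```

```text
[[480.0, -106.6, 18.0], [480.9, -29.1, 18.0], [578.7, -87.2, 18.0], [579.1, -49.6, 18.0]]
[480.43073554 -67.85600745  18.        ] [578.90497441 -68.40495695  18.        ] -0.005574491558274204 77.41826745056727 37.567434003084706
plate [[470.1, -128.4, 8.0], [470.9, -7.5, 8.0]]
[[ 637.73826868 -128.74588205   54.        ]
 [ 623.25864119 -128.40615471   54.        ]] [[ 629.47313887 -177.15463677   51.        ]
 [ 647.6358058  -178.56757765   51.        ]] [[ 583.5435869  -145.34625267   87.        ]
 [ 625.97415582 -146.14591017   87.        ]]
[[32.4, -58.9], [18.0, -58.7]]
[[24.8, -107.4], [42.9, -108.6]]
[[-21.5, -76.1], [20.9, -76.4]]
```

Emit:
{"op": "move_arm", "data": {"targets": [-1,4,-0.1,1,-0.2,-1,8.5,-0.1,4,-0.2,-1,8.5,-0.1,8,-0.2,-1,8.5,-0.1,12,-0.2,-1,8.5,-0.1,15,-0.2,-1,8.5,-0.1,16.2,-0.2,-1,8.5,-0.1,16.2,-0.2,-1,8.5,-0.1,16.2,-0.2]}}

```text
clock: 7.2
eef_pos: [491.4, -68.9, 29.2]
tcp_rot: [-3.141, 0.001, 3.133]
contact_force: [-0.4, -0.6, 0.3]
opening: 0.388
```

Emit:
{"op": "move_arm", "data": {"targets": [-1,0,0,0.2,0,-1,0,0,0.4,0,-1,0,0,0.4,0]}}

```text
clock: 7.5
eef_pos: [491.1, -68.8, 24.9]
tcp_rot: [-3.141, 0.001, 3.133]
contact_force: [-0.1, -0.9, -0.7]
opening: 0.389
```

Emit:
{"op": "move_arm", "data": {"targets": [-1,0,0.05,0.15,0,-1,0,0.05,0.25,0,-1,0,0.05,0.25,0]}}

```text
clock: 7.8
eef_pos: [490.5, -68.2, 21.7]
tcp_rot: [3.142, -0.0, 3.133]
contact_force: [1.1, -0.3, -0.4]
opening: 0.385
```

```bash
python3 - <<'E'
from rig import r
from h import *
f=r.grab_frame("scene"); s=r.sense(); cv2.imwrite("pics/s1.png",cv2.resize(f["img"][230:350,245:365],(600,600),interpolation=cv2.INTER_CUBIC))
f=r.grab_frame("wrist"); cv2.imwrite("pics/w5.png",f["img"])
print(s["clock"],s["eef_pos"],s["contact_force"])
E
```

```text
7.85 [490.55136093 -68.26133162  21.73408058] [-0.29423243 -0.08115678 -0.31908421]
```

View pics/s1.png

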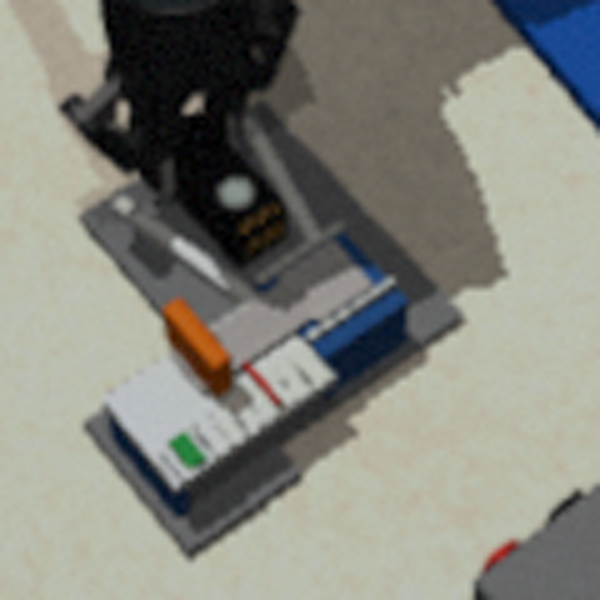

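View pics/w5.png

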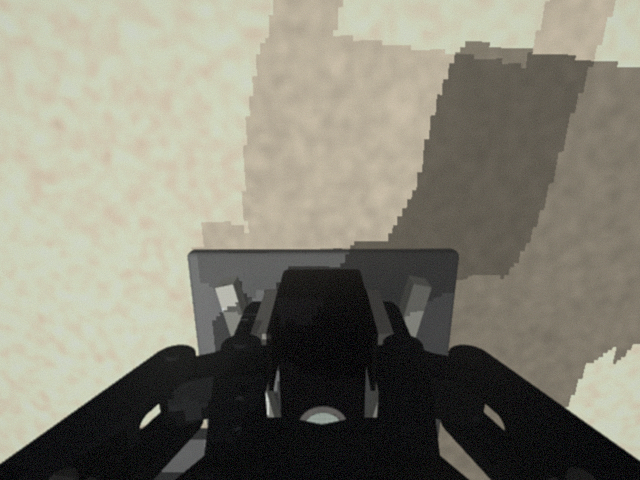

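The scene view shows the module nose in the channel ahead of the hood, lens at crop (236,190). The wrist view shows it centred between the rails (inner edges about 238 and 411, module centre about 325). I'll lower it to contact.

Emit:
{"op": "move_arm", "data": {"targets": [-1,0,0,0.1,0,-1,0,0,0.1,0,-1,0,0,0.2,0,-1,0,0,0.2,0]}}

```text
clock: 8.3
eef_pos: [490.5, -68.3, 19.6]
tcp_rot: [3.142, -0.0, 3.133]
contact_force: [0.1, -0.4, -1.1]
opening: 0.391
```

Emit:
{"op": "move_arm", "data": {"targets": [-1,0,0,0.1,0,-1,0,0,0.1,0,-1,0,0,0.1,0]}}

```text
clock: 8.6
eef_pos: [490.6, -68.3, 18.7]
tcp_rot: [3.142, -0.0, 3.133]
contact_force: [-0.1, 0.2, -1.6]
opening: 0.384
```

Emit:
{"op": "move_arm", "data": {"targets": [-1,0,0,0.1,0,-1,0,0,0.1,0,-1,0,0,0.1,0]}}

```text
clock: 8.9
eef_pos: [490.6, -68.3, 17.7]
tcp_rot: [3.142, -0.0, 3.133]
contact_force: [0.3, -0.8, -0.9]
opening: 0.387
```

Emit:
{"op": "move_arm", "data": {"targets": [-1,0,0,0.1,0,-1,0,0,0.1,0,-1,0,0,0.1,0]}}

```text
clock: 9.2
eef_pos: [490.6, -68.3, 16.8]
tcp_rot: [3.142, -0.0, 3.133]
contact_force: [0.3, 0.6, -0.6]
opening: 0.386
```

Emit:
{"op": "move_arm", "data": {"targets": [-1,0,0,0.1,0,-1,0,0,0.1,0,-1,0,0,0.1,0]}}

```text
clock: 9.5
eef_pos: [490.7, -68.3, 15.8]
tcp_rot: [-3.142, 0.0, 3.133]
contact_force: [-0.2, -0.2, 0.2]
opening: 0.389
```

```bash
python3 - <<'E'
from rig import r
from h import *
f=r.grab_frame("scene"); s=r.sense(); cv2.imwrite("pics/s2.png",cv2.resize(f["img"][250:310,265:325],(720,720),interpolation=cv2.INTER_CUBIC)[:600])
print(s["clock"],s["eef_pos"],s["contact_force"])
for t in ("module","module_nose"): print(t,[(np.round(p["position"],1),p["conf"]) for p in r.mark_of(f,t)])
E
```

```text
9.55 [490.70015531 -68.29231334  15.82787145] [-0.52085305 -0.31606195  0.33244403]
module [(array([378.7, 223.6,   3.2]), 0.88), (array([510.5, -70.6,   8.2]), 0.55), (array([ 3.877e+02, -3.204e+02, -1.000e-01]), 0.53)]
module_nose [(array([ 640.4, -181. ,   48.1]), 0.63), (array([558. , -71.3,  11.4]), 0.61), (array([ 622. , -486.1,   -0.9]), 0.33)]
```

View pics/s2.png

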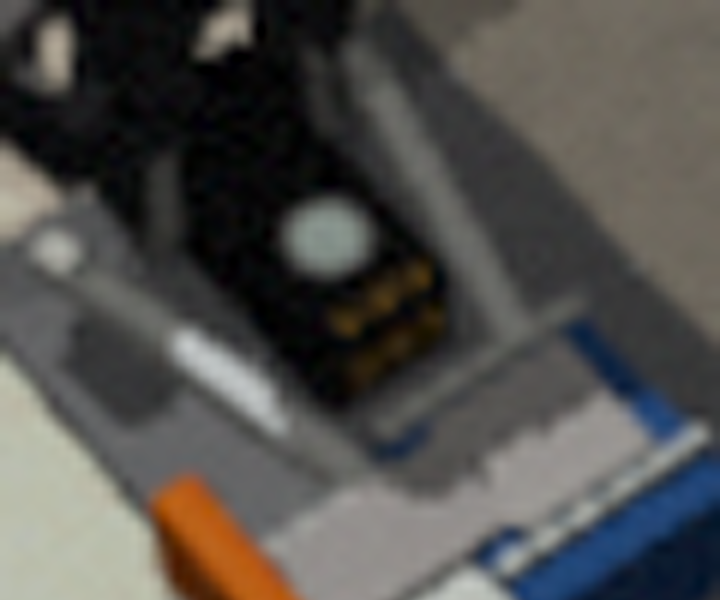

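Emit:
{"op": "move_arm", "data": {"targets": [-1,0,0,0.05,0,-1,0,0,0.05,0,-1,0,0,0.05,0]}}

```text
clock: 9.95
eef_pos: [490.7, -68.3, 15.7]
tcp_rot: [-3.142, 0.0, 3.133]
contact_force: [-2.6, -0.2, 8.8]
opening: 0.386
```

Emit:
{"op": "move_arm", "data": {"targets": [-1,0,0,-0.1,0,-1,-0.7,0,-0.1,0,-1,-1.4,0,-0.1,0,-1,-2.0,0,-0.1,0,-1,-2.5,0.02,-0.1,0,-1,-3,0.02,-0.1,0,-1,-3.5,0.03,-0.1,0,-1,-4,0.03,-0.1,0,-1,-4,0.03,-0.1,0]}}

```text
clock: 10.85
eef_pos: [531.5, -68.4, 16.3]
tcp_rot: [-3.141, 0.001, 3.133]
contact_force: [0.7, -0.1, -0.9]
opening: 0.386
```

```bash
python3 - <<'E'
from rig import r
from h import *
f=r.grab_frame("scene"); s=r.sense(); cv2.imwrite("pics/s3.png",cv2.resize(f["img"][250:310,265:325],(720,720),interpolation=cv2.INTER_CUBIC)[:600])
f=r.grab_frame("wrist"); cv2.imwrite("pics/w6.png",f["img"][230:430,180:460])
print(s["clock"],s["eef_pos"],s["contact_force"],s["wrist_torque"])
E
```

```text
10.9 [530.88202569 -68.35053656  16.25770164] [-0.95283885  0.19838806  0.25714466] [-0.03330625  0.02965177 -0.02742256]
```

View pics/s3.png

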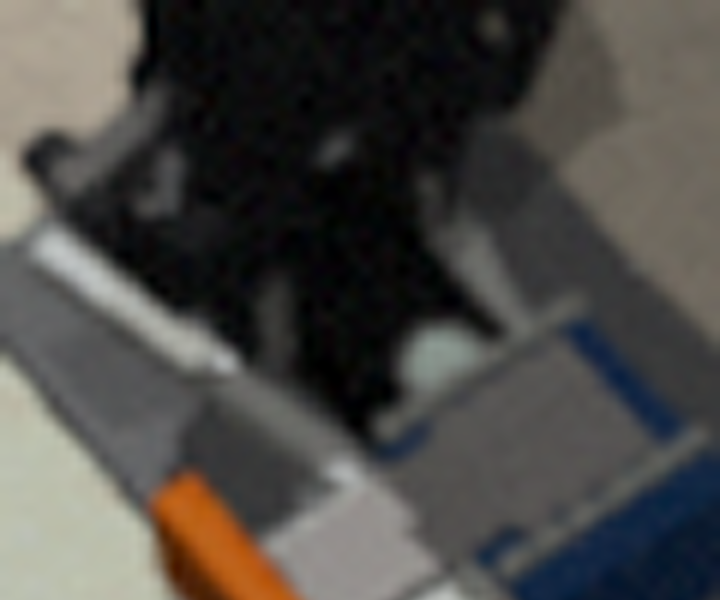

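View pics/w6.png

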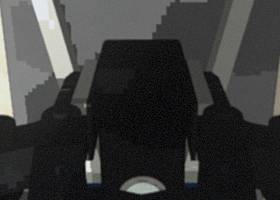

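The scene view shows the nose going under the hood with no side force. The lens is at crop (440,355), just before the entry. Continuing.

Emit:
{"op": "move_arm", "data": {"targets": [-1,-0.6,0,0,0,-1,-1.2,0,0,0,-1,-1.8,0,0,0,-1,-2.4,0,0,0,-1,-2.8,0,0,0,-1,-3.0,0,0,0,-1,-3.0,0,0,0]}}

```text
clock: 11.65
eef_pos: [552.9, -68.1, 15.8]
tcp_rot: [3.14, -0.016, 3.133]
contact_force: [-27.1, -0.4, 27.6]
opening: 0.387
```

Emit:
{"op": "move_arm", "data": {"targets": [-1,0.8,0,0,0,-1,0.8,0,0,0]}}

```text
clock: 11.85
eef_pos: [551.1, -68.2, 16.0]
tcp_rot: [3.141, -0.003, 3.133]
contact_force: [-5.9, 2.4, 1.8]
opening: 0.384
```

```bash
python3 - <<'E'
from rig import r
from h import *
f=r.grab_frame("scene"); s=r.sense(); cv2.imwrite("pics/s4.png",cv2.resize(f["img"][240:310,255:325],(600,600),interpolation=cv2.INTER_CUBIC))
ft=r.grab_frame("top"); cv2.imwrite("pics/t4.png",cv2.resize(ft["img"][205:275,323:393],(600,600),interpolation=cv2.INTER_CUBIC))
f=r.grab_frame("wrist"); cv2.imwrite("pics/w7.png",f["img"])
print(s["clock"],s["eef_pos"],s["tcp_rot"],s["contact_force"],s["wrist_torque"])
E
```

```text
11.9 [551.0914968  -68.1773624   16.01980229] [ 3.14104936 -0.00318764  3.1326933 ] [-6.56964596  2.37662429  6.13668788] [ 0.40396341  1.13791182 -0.04676634]
```

View pics/s4.png

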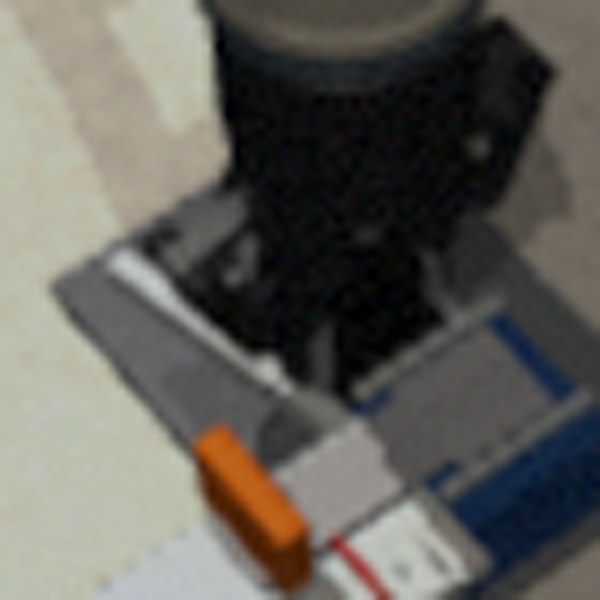

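View pics/w7.png

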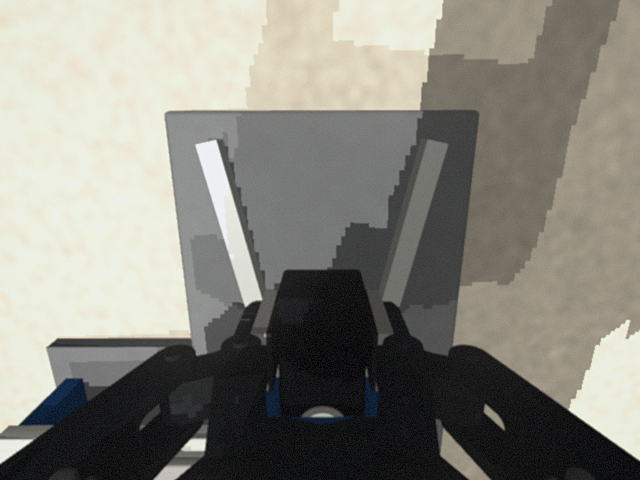

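View pics/t4.png

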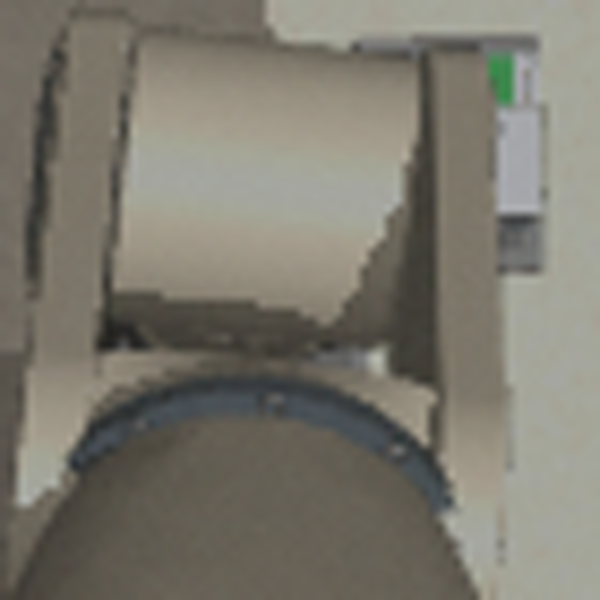

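The wrist view shows the fingers meeting the rails at pixels (262,300) and (382,300), so the fingertips are too low. I'll back off, let go (the module rests on the floor), go up 7 mm and grip again.

Emit:
{"op": "move_arm", "data": {"targets": [-1,0.4,0,0,0,-1,0.4,0,0.05,0,-0.1,0.4,0,0.05,0,-0.1,0.4,0,0.05,0,-0.1,0.4,0,-0.4,0,-0.1,0.4,0,-0.7,0,-0.1,0.4,0,-0.7,0,-0.1,0.4,0,-0.7,0]}}

```text
clock: 12.8
eef_pos: [548.8, -68.6, 23.3]
tcp_rot: [-3.141, 0.0, 3.133]
contact_force: [-0.0, -0.2, -0.2]
opening: 0.447
```

```bash
python3 - <<'E'
from rig import r
from h import *
f=r.grab_frame("wrist"); cv2.imwrite("pics/w8.png",f["img"]); s=r.sense()
print(s["clock"],s["eef_pos"],s["tcp_rot"],s["contact_force"],s["opening"])
E
```

```text
12.85 [548.59892448 -68.5345933   23.22754473] [-3.14152858e+00  1.84802715e-05  3.13287440e+00] [-0.29830187  0.98358695  0.36565844] 0.44938460144775666
```

View pics/w8.png

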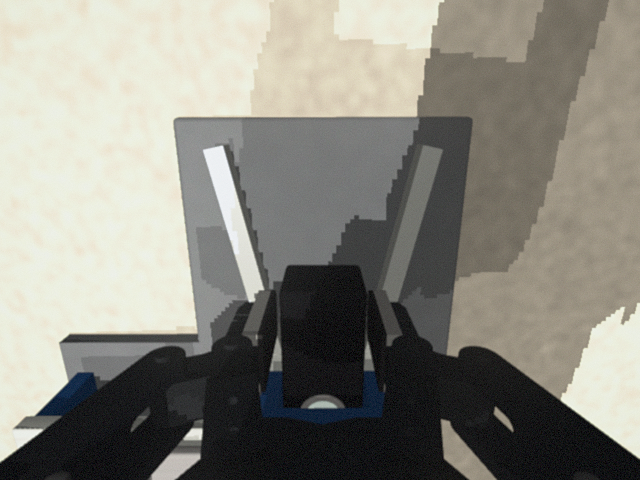

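Emit:
{"op": "move_arm", "data": {"targets": [-1,0,0,0,0,-1,0,0,0,0,-1,0,0,0,0,-1,0,0,0,0]}}

```text
clock: 13.25
eef_pos: [548.7, -68.5, 23.4]
tcp_rot: [-3.142, 0.0, 3.133]
contact_force: [-1.1, 0.2, 5.0]
opening: 0.383
```

Emit:
{"op": "move_arm", "data": {"targets": [-1,-0.3,0,0,0,-1,-0.6,0,0,0,-1,-0.9,0,0,0,-1,-0.9,0,0,0]}}

```text
clock: 13.65
eef_pos: [557.4, -68.5, 23.4]
tcp_rot: [3.142, -0.001, 3.133]
contact_force: [-3.1, 0.2, 6.5]
opening: 0.382
```

Emit:
{"op": "move_arm", "data": {"targets": [-1,-0.3,0,0,0,-1,-0.6,0,0,0,-1,-0.7,0,0,0,-1,-0.7,0,0,0]}}

```text
clock: 14.05
eef_pos: [564.0, -68.6, 23.4]
tcp_rot: [3.142, -0.001, 3.133]
contact_force: [-3.6, -0.1, 8.4]
opening: 0.381
```

Emit:
{"op": "move_arm", "data": {"targets": [-1,-0.2,0,0,0,-1,-0.3,0,0,0,-1,-0.3,0,0,0]}}

```text
clock: 14.35
eef_pos: [564.8, -68.6, 23.3]
tcp_rot: [3.141, -0.006, 3.133]
contact_force: [-10.7, -1.0, 16.4]
opening: 0.386
```

Emit:
{"op": "move_arm", "data": {"targets": [-1,-0.3,0,0,0,-1,-0.3,0,0,0]}}

```text
clock: 14.55
eef_pos: [564.9, -68.5, 23.3]
tcp_rot: [3.141, -0.011, 3.133]
contact_force: [-22.1, -1.2, 28.0]
opening: 0.385
```

```bash
python3 - <<'E'
from rig import r
from h import *
f=r.grab_frame("scene"); s=r.sense(); cv2.imwrite("pics/s5.png",cv2.resize(f["img"][240:310,255:325],(600,600),interpolation=cv2.INTER_CUBIC))
f=r.grab_frame("wrist"); cv2.imwrite("pics/w9.png",f["img"]); np.savez("w9.npz",K=f["K"],W=f["world_to_cam"])
print(s["clock"],s["eef_pos"],s["tcp_rot"],s["contact_force"],s["wrist_torque"],s["opening"])
E
```

```text
14.6 [564.85376115 -68.5485351   23.31409353] [ 3.14105226 -0.01119833  3.13309853] [-21.95823325  -0.68034193  27.9190917 ] [-0.264838    3.2482205   0.02623727] 0.38366927545781004
```

View pics/s5.png

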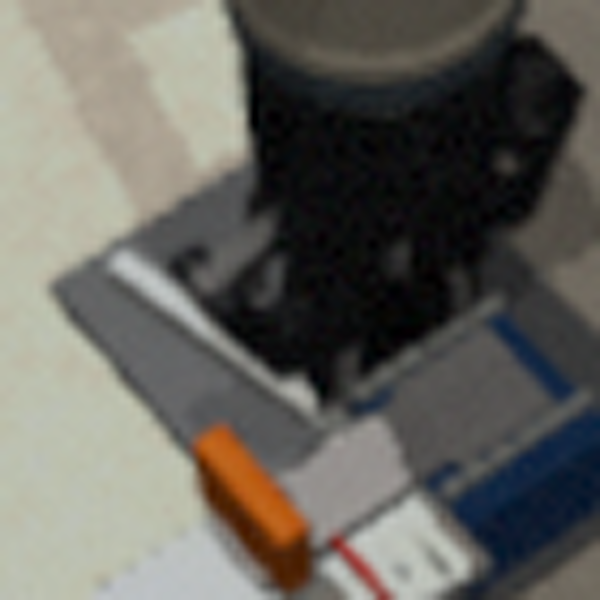

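View pics/w9.png

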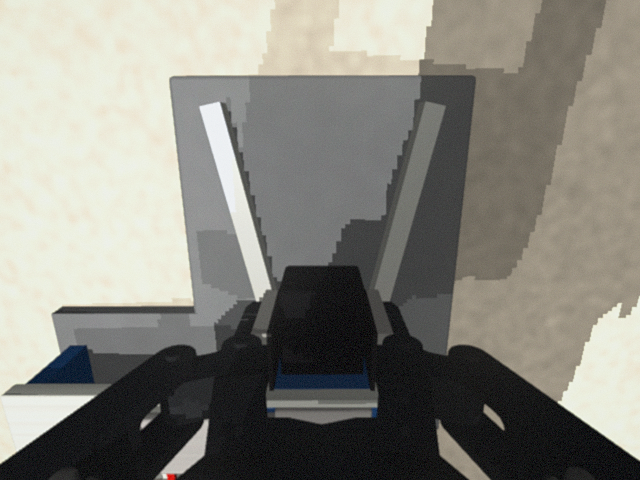

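```bash
python3 - <<'E'
from h import *
d=np.load("w9.npz");K,W=d["K"],d["W"]
print("tail",ray(K,W,[(322,266)],38),"mouth z42",ray(K,W,[(322,375)],42),"z50",ray(K,W,[(322,389)],50),"plate",ray(K,W,[(322,76)],8))
im=cv2.imread("pics/w9.png");cv2.imwrite("pics/w9c.png",cv2.resize(im[250:430,240:400],None,fx=3.3,fy=3.3,interpolation=cv2.INTER_CUBIC))
E
```

```text
tail [[539.14775184 -68.63748962  38.        ]] mouth z42 [[583.55707706 -69.03934333  42.        ]] z50 [[583.71558618 -69.05609183  50.        ]] plate [[470.18576372 -67.96784325   8.        ]]
```

View pics/w9c.png

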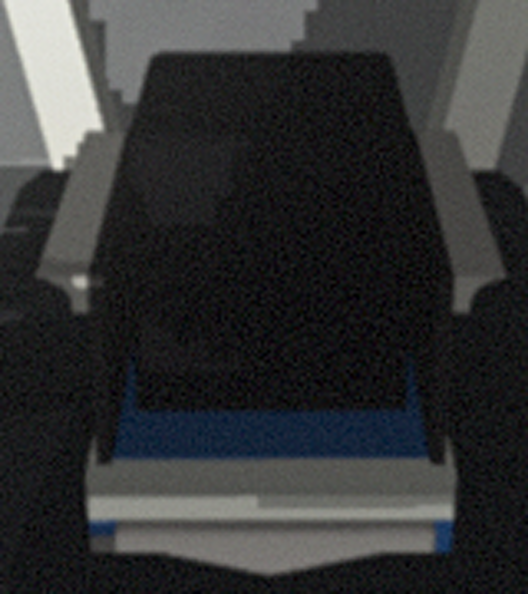

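Taking the topmost edge as the lower tail edge (z 8), the tail is at x ≈ 550.6 and the home value is 550.2. The 22 N stall agrees with that. I'll relax the push, open a little and go up.

Emit:
{"op": "move_arm", "data": {"targets": [-1,0.4,0,-0.05,0,-1,0.4,0,-0.05,0,-0.1,0.4,0,-0.05,0,-0.1,0.4,0,-0.05,0,-0.1,0.4,0,-0.05,0,-0.1,0.4,0,-2,0,-0.1,0.4,0,-5,0,-0.1,0.4,0,-9,0,-0.1,0.4,0,-13,0,-0.1,0.4,0,-13,0]}}

```text
clock: 15.65
eef_pos: [570.4, -69.1, 158.7]
tcp_rot: [-3.141, 0.009, 3.133]
contact_force: [-0.1, -0.1, -0.4]
opening: 0.451
```

Emit:
{"op": "move_arm", "data": {"targets": [-0.1,-3.5,0,0,0,-0.1,-3.5,0,0,0,-0.1,-3.5,0,0,0]}}

```text
clock: 15.95
eef_pos: [601.6, -68.8, 152.5]
tcp_rot: [3.141, -0.001, 3.133]
contact_force: [-0.4, -0.1, -1.0]
opening: 0.453
```

```bash
python3 - <<'E'
from rig import r
from h import *
f=r.grab_frame("wrist"); s=r.sense(); cv2.imwrite("pics/w10.png",f["img"]); np.savez("w10.npz",K=f["K"],W=f["world_to_cam"])
fs=r.grab_frame("scene");cv2.imwrite("pics/s6.png",cv2.resize(fs["img"][240:340,255:355],(600,600),interpolation=cv2.INTER_CUBIC))
print(s["clock"],s["eef_pos"],s["tcp_rot"],s["contact_force"],s["opening"])
for t in ("module","module_nose","handle_top","pointer","mark"): print(t,[(np.round(p["position"],1),p["conf"]) for p in r.mark_of(f,t)])
E
```

```text
16.0 [600.83801304 -68.82825537 152.35359077] [ 3.14144382e+00 -1.68801312e-03  3.13299166e+00] [ 0.57306592 -0.31008374  0.92951728] 0.45128795375239206
module [(array([589.4, -66.7,   4.6]), 0.62)]
module_nose []
handle_top [(array([ 610.3, -145.1,   90. ]), 0.83)]
pointer [(array([ 642.8, -128.3,   52.3]), 0.9)]
mark [(array([ 644.4, -182.5,   47.5]), 0.54)]
```

View pics/w10.png

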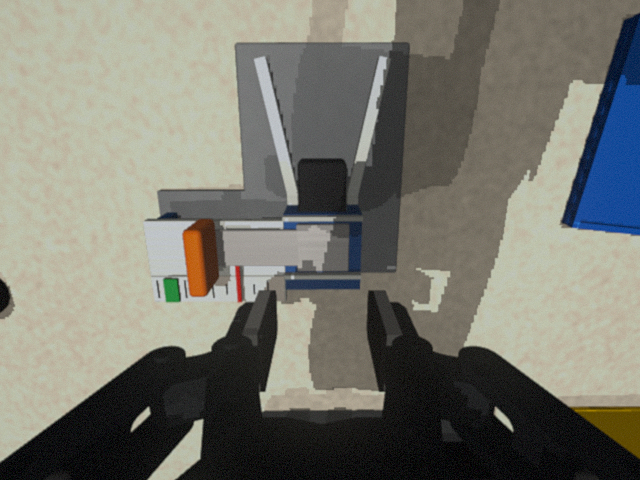

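View pics/s6.png

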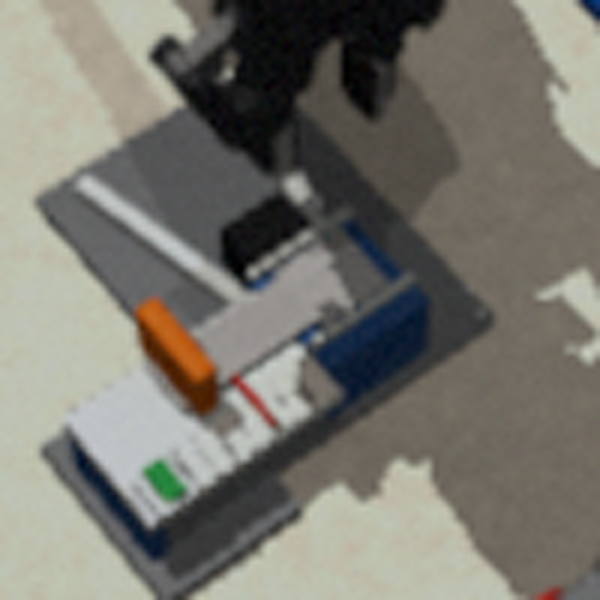

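```bash
python3 - <<'E'
from h import *
im=cv2.imread("pics/w10.png")
a=im[145:235,270:375].astype(float); a=np.clip(a*2.0+20,0,255).astype(np.uint8)
cv2.imwrite("pics/w10c.png",cv2.resize(a,None,fx=6,fy=6,interpolation=cv2.INTER_CUBIC))
cv2.imwrite("pics/w10d.png",cv2.resize(im[210:310,140:300],None,fx=5,fy=5,interpolation=cv2.INTER_CUBIC))
E
```

```text
(no output)
```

View pics/w10c.png

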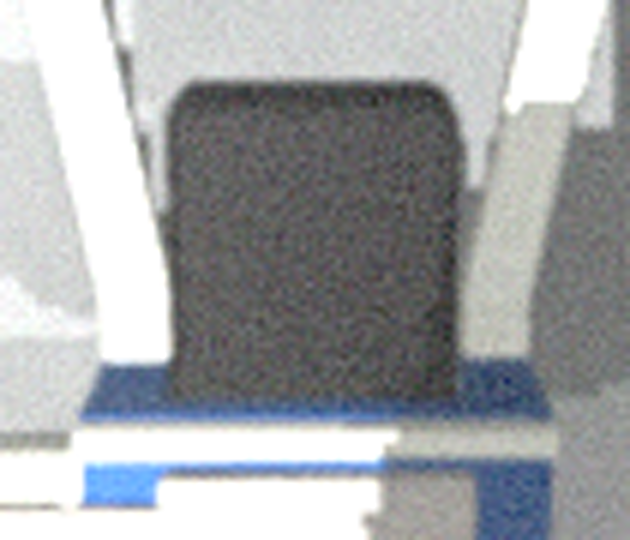

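View pics/w10d.png

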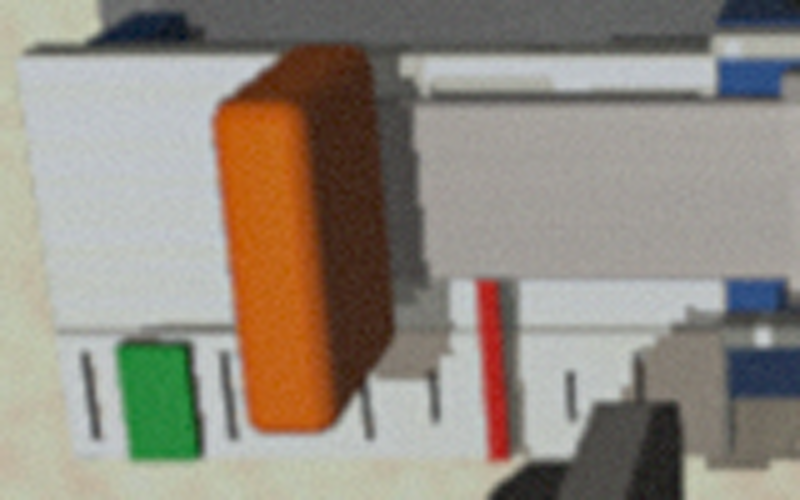

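```bash
python3 - <<'E'
from h import *
d=np.load("w10.npz");K,W=d["K"],d["W"]
print("cam",-W[:3,:3].T@W[:3,3])
g=lambda x,y:((x+.5)/6-.5+270,(y+.5)/6-.5+145)
for z in(8,38):print("tail",z,ray(K,W,[g(315,82)],z))
print("sides z38",ray(K,W,[g(170,150),g(463,150),g(175,380),g(458,380)],38).round(1).tolist())
print("roof front z50",ray(K,W,[g(315,420)],50),"plate front",ray(K,W,[(322,43)],8), "rail inner",ray(K,W,[g(170,350),g(463,350)],18))
g=lambda x,y:((x+.5)/5-.5+140,(y+.5)/5-.5+210)
p=ray(K,W,[g(488,290),g(498,458)],54);m=ray(K,W,[g(155,343),g(167,459)],51);h=ray(K,W,[g(258,100),g(290,432)],87)
print("ptr",p,"mark",m,"handle",h)
E
```

```text
cam [525.92793047 -68.68995578 294.73733971]
tail 8 [[549.74408783 -68.41642804   8.        ]]
tail 38 [[547.25231358 -68.44504598  38.        ]]
sides z38 [[554.8, -85.2, 38.0], [555.1, -51.5, 38.0], [581.7, -85.3, 38.0], [582.0, -51.8, 38.0]]
roof front z50 [[583.88425954 -68.79100296  50.        ]] plate front [[470.64001163 -67.77156059   8.        ]] rail inner [[582.15926292 -87.16574965  18.        ]
 [582.50782687 -49.89738414  18.        ]]
ptr [[ 620.46257875 -128.58682724   54.        ]
 [ 646.43332982 -129.13212051   54.        ]] mark [[ 629.31562475 -177.60850386   51.        ]
 [ 647.63612942 -178.23069904   51.        ]] handle [[ 583.41914438 -145.47714808   87.        ]
 [ 626.1169081  -146.34569774   87.        ]]
```

The enlarged views show the tail's lower edge at x = 549.7, so 34 mm stick out of the hood and the nose is at 629.7: the module is home and centred at y -68.4. The pointer is at y -128.9, the clip at -177.9 and the handle at (605,-146). So the pull is about 49 mm.

Emit:
{"op": "move_arm", "data": {"targets": [-0.1,-0.5,-4,0,0,-0.1,-0.5,-7.7,0,0,-0.1,-0.5,-7.7,2,0,-0.1,-0.5,-7.7,5,0,-0.1,-0.5,-7.7,8,0,-0.1,-0.5,-7.7,9,0,-0.1,-0.5,-7.7,9,0,-0.1,-0.5,-7.7,9,0]}}

```text
clock: 17.1
eef_pos: [606.6, -146.1, 64.3]
tcp_rot: [-3.141, 0.001, 3.133]
contact_force: [0.3, -0.8, 0.2]
opening: 0.45
```

```bash
python3 - <<'E'
from rig import r
from h import *
f=r.grab_frame("wrist"); s=r.sense(); cv2.imwrite("pics/w11.png",f["img"])
print(s["clock"],s["eef_pos"],s["tcp_rot"],s["contact_force"],s["opening"])
E
```

```text
17.15 [ 606.97675675 -146.14030423   64.76939881] [-3.14110578e+00  2.03874979e-03  3.13301445e+00] [ 0.29641533 -0.95273186  1.14890131] 0.4512956069394628
```

View pics/w11.png

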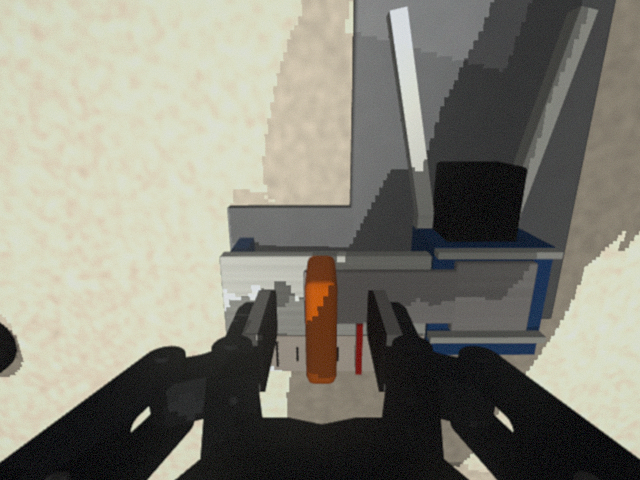

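The wrist view shows the handle (columns 305-337) centred between the open pads. Closing.

Emit:
{"op": "move_arm", "data": {"targets": [-1,0,0,0,0,-1,0,0,0,0,-1,0,0,0,0,-1,0,0,0,0,-1,0,0,0,0,-1,0,0,0,0], "squeeze": 60}}

```text
clock: 17.75
eef_pos: [606.8, -146.4, 64.7]
tcp_rot: [-3.141, 0.002, 3.133]
contact_force: [-0.9, -1.7, 6.3]
opening: 0.125
```

Emit:
{"op": "move_arm", "data": {"targets": [-1,0,-0.5,0,0,-1,0,-1,0,0,-1,0,-1.5,0,0,-1,0,-2,0,0,-1,0,-2.5,0,0,-1,0,-3,0,0,-1,0,-3.5,0,0,-1,0,-4,0,0,-1,0,-4,0,0,-1,0,-4,0,0]}}

```text
clock: 18.75
eef_pos: [606.4, -184.9, 64.6]
tcp_rot: [3.14, 0.002, 3.133]
contact_force: [-0.3, 8.3, 6.4]
opening: 0.126
```

```bash
python3 - <<'E'
from rig import r
from h import *
f=r.grab_frame("wrist"); s=r.sense(); cv2.imwrite("pics/w12.png",f["img"])
np.savez("w12.npz",K=f["K"],W=f["world_to_cam"])
print(s["clock"],s["eef_pos"],s["tcp_rot"],s["contact_force"],s["opening"])
for t in ("pointer","mark"): print(t,[(np.round(p["position"],1),p["conf"]) for p in r.mark_of(f,t)])
fs=r.grab_frame("scene");cv2.imwrite("pics/s7.png",cv2.resize(fs["img"][240:340,255:355],(600,600),interpolation=cv2.INTER_CUBIC))
for t in ("pointer","mark"): print(t,[(np.round(p["position"],1),p["conf"]) for p in r.mark_of(fs,t)])
E
```

```text
18.8 [ 606.43185591 -184.85236436   64.63112151] [3.14022555e+00 1.71135723e-03 3.13254250e+00] [0.23900262 7.8386584  6.28344005] 0.13173422125378625
pointer []
mark []
pointer [(array([ 642.3, -167.8,   55.4]), 0.67)]
mark [(array([ 639.5, -177.7,   49.5]), 0.51), (array([631.3, -67.5,   7.2]), 0.49), (array([611. , 519.5,  -2.3]), 0.35)]
```

View pics/w12.png

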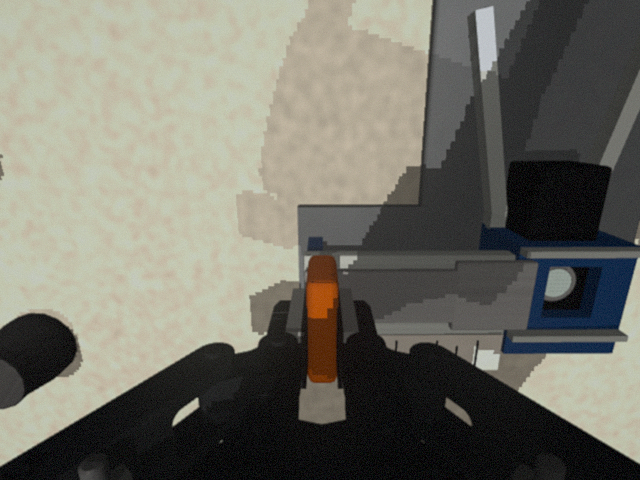

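View pics/s7.png

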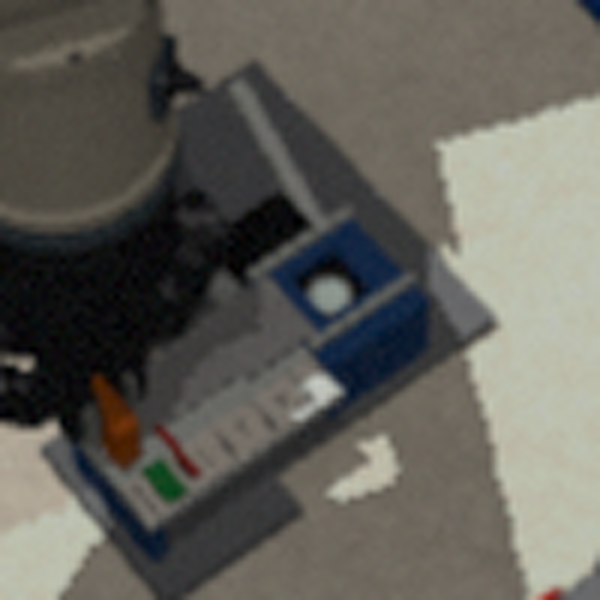

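The window now shows the lens, so the shutter is sliding. The scene view shows the pointer at crop (180,455), about 10 mm short of the clip (165,480). Moving 10.5 mm more.

Emit:
{"op": "move_arm", "data": {"targets": [-1,0,-0.4,0,0,-1,0,-0.8,0,0,-1,0,-1.05,0,0,-1,0,-1.05,0,0,-1,0,-1.05,0,0,-1,0,-1.05,0,0]}}

```text
clock: 19.65
eef_pos: [606.4, -195.1, 64.7]
tcp_rot: [3.14, 0.002, 3.133]
contact_force: [0.1, 8.7, 6.6]
opening: 0.126
```

```bash
python3 - <<'E'
from rig import r
from h import *
s=r.sense();print(s["clock"],s["eef_pos"],s["contact_force"],s["opening"])
fs=r.grab_frame("scene");cv2.imwrite("pics/s8.png",cv2.resize(fs["img"][290:340,260:320],(720,600),interpolation=cv2.INTER_CUBIC))
np.savez("s8.npz",K=fs["K"],W=fs["world_to_cam"])
for t in ("pointer","mark","handle_top"): print(t,[(np.round(p["position"],1),p["conf"]) for p in r.mark_of(fs,t)])
ft=r.grab_frame("top");cv2.imwrite("pics/t8.png",cv2.resize(ft["img"][200:250,350:400],(600,600),interpolation=cv2.INTER_CUBIC))
for t in ("pointer","mark"): print(t,[(np.round(p["position"],1),p["conf"]) for p in r.mark_of(ft,t)])
fw=r.grab_frame("wrist");cv2.imwrite("pics/w13.png",fw["img"])
np.savez("w13.npz",K=fw["K"],W=fw["world_to_cam"])
for t in ("module","module_nose"): print(t,[(np.round(p["position"],1),p["conf"]) for p in r.mark_of(fw,t)])
E
```

```text
19.65 [ 606.39447562 -195.0535084    64.67066057] [0.14492961 8.702588   6.56052194] 0.12589302141022995
pointer [(array([ 644.9, -178.7,   55.8]), 0.9)]
mark [(array([ 638.7, -178.9,   48.1]), 0.42)]
handle_top [(array([ 603.7, -195.6,   86.3]), 0.55)]
pointer [(array([ 639.8, -176.3,   51.2]), 0.65)]
mark []
module [(array([588.7, -66.3,   3.6]), 0.83), (array([ 6.083e+02, -6.920e+01,  3.000e-01]), 0.43)]
module_nose []
```

View pics/s8.png

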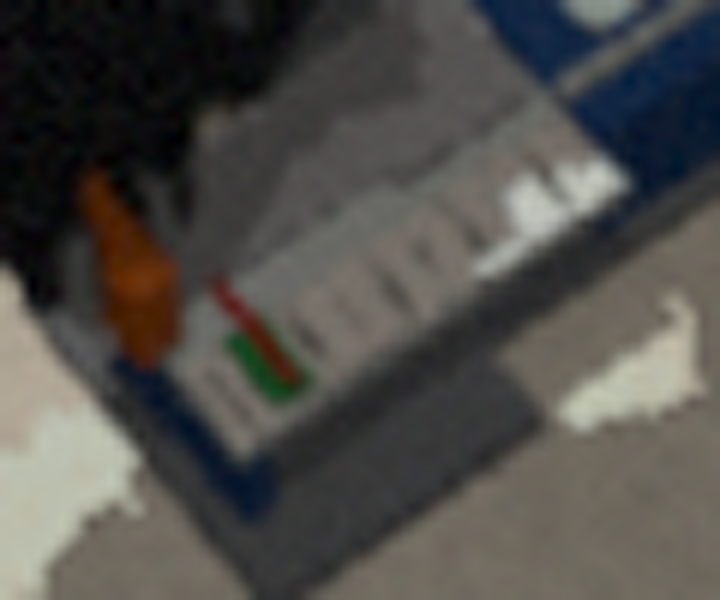

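View pics/t8.png

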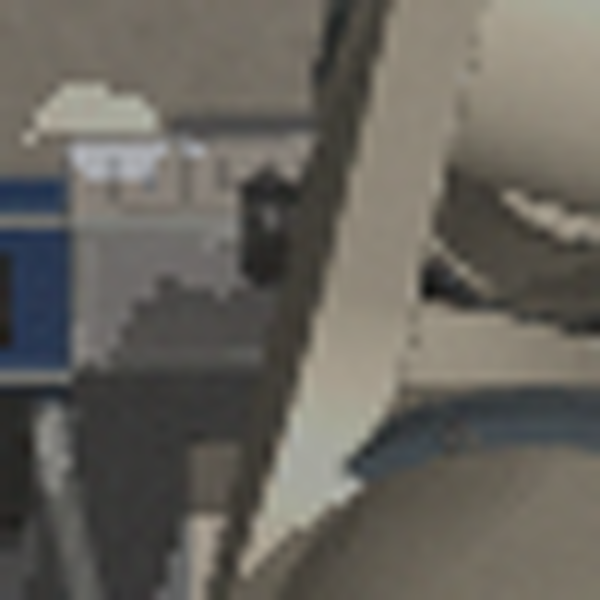

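View pics/w13.png

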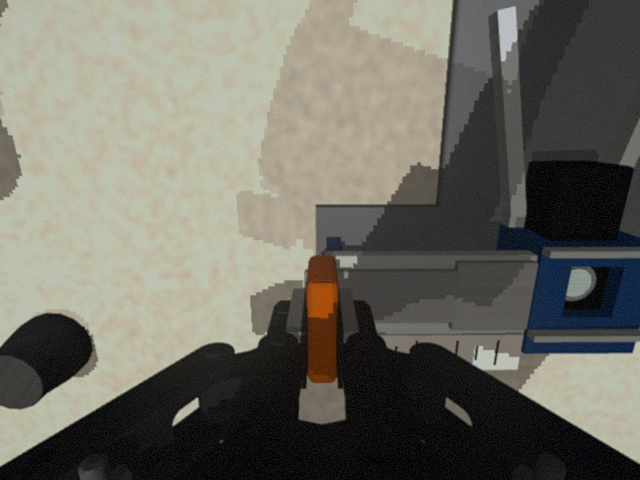

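```bash
python3 - <<'E'
from h import *
d=np.load("s8.npz");K,W=d["K"],d["W"]
g=lambda x,y:((x+.5)/12-.5+260,(y+.5)/12-.5+290)
print("ptr",ray(K,W,[g(220,288),g(290,378)],55).round(1).tolist(),ray(K,W,[g(290,378)],53).round(1).tolist())
print("clip",ray(K,W,[g(230,343),g(283,402),g(312,380)],51).round(1).tolist())
# predicted: project clip corners (z51) and pointer
for n,P in(("clip -y far",(631,-183,51)),("clip",(648,-183,51)),("clip",(648,-173,51)),("ptr",(646,-177.6,54))):
    u=proj(K,W,P)[0];print(n,((u+.5-[260,290])*12-.5).round(0))
E
```

```text
ptr [[621.9, -177.8, 55.0], [646.9, -178.7, 55.0]] [[646.0, -178.2, 53.0]]
clip [[631.3, -182.4, 51.0], [648.5, -181.9, 51.0], [648.2, -174.4, 51.0]]
clip -y far [227. 343.]
clip [277. 403.]
clip [317. 375.]
ptr [292. 374.]
```

Clip centre is at y -178.1 and the pointer at -178.2, so they agree. I'll hold half a second, then make a final check of the module tail and hand in.

Emit:
{"op": "move_arm", "data": {"targets": [-1,0,0,0,0,-1,0,0,0,0,-1,0,0,0,0,-1,0,0,0,0,-1,0,0,0,0]}}

```text
clock: 20.65
eef_pos: [606.4, -195.0, 64.7]
tcp_rot: [3.14, 0.002, 3.133]
contact_force: [1.0, 8.7, 6.1]
opening: 0.126
```

```bash
python3 - <<'E'
from rig import r
from h import *
d=np.load("w13.npz");K,W=d["K"],d["W"]
im=cv2.imread("pics/w13.png");a=np.clip(im[140:260,500:640].astype(float)*2.2,0,255).astype(np.uint8)
cv2.imwrite("pics/w13c.png",cv2.resize(a,None,fx=5,fy=5,interpolation=cv2.INTER_CUBIC))
print(ray(K,W,[(540,161),(615,163)],8).round(1).tolist(),"roof front",ray(K,W,[(580,247)],50).round(1).tolist())
s=r.sense();print(s["clock"],s["eef_pos"],s["contact_force"],s["qvel"].round(4))
E
```

```text
[[549.9, -78.9, 8.0], [551.3, -38.8, 8.0]] roof front [[584.0, -79.1, 50.0]]
20.65 [ 606.36977033 -194.97347301   64.65622766] [1.02890264 8.68362937 6.12180521] [-0.0003 -0.0024 -0.0013  0.0013 -0.0008  0.0001]
```

View pics/w13c.png

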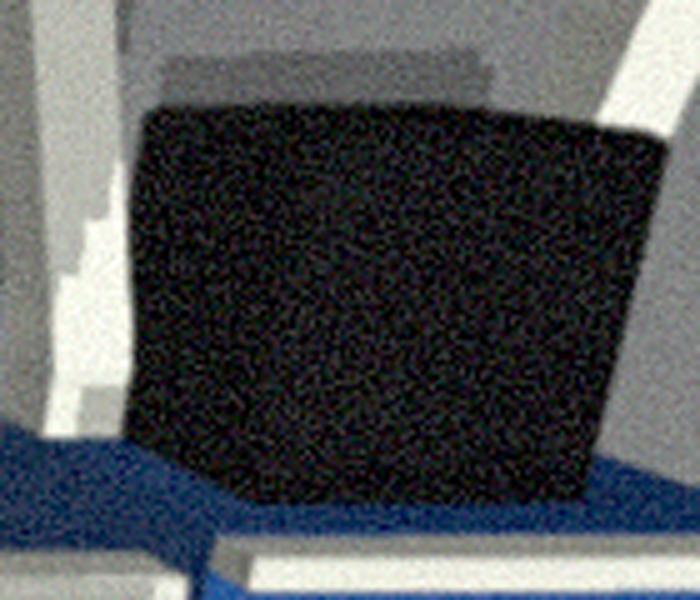

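The module is still home: its tail is at x ≈ 550, 34 mm before the hood entry. Handing in.

```bash
python3 -c "
from rig import r
print(r.sign_off())"
```

```text
the job is handed in; nothing more can be done
None
```

I moved the black module from the tray into the channel and slid it, lens up and terminals first, under the hood until it stopped. I then pulled the shutter about 49 mm and handed the job in at about 20.7 s while still holding the handle. The hand-in reports no verdict.

**Last checks:**
- **Module:** its tail is about 34 mm outside the hood, so the nose is within about 1 mm of the end stop. It lies in the middle of the channel.
- **Shutter:** the pointer measured y ≈ -178.2 mm against the clip's middle at about -178.1 mm. I was holding about 8.7 N against the spring with the arm at rest.

**Checks that failed or disagreed:**
- **First slide:** it stalled about 12 mm short of home, at about 27 N, because the fingertips caught on the rails. I let go, raised the grip by 7 mm and finished the slide.
- **Network reading:** in the last wrist picture the network put the module about 1–2 mm off my edge measurement, within its stated error. The top camera could not see the clip at the end, so the clip check rests on the scene camera.
- **Other objects:** I did not measure them again at the end. Nothing in the forces or pictures suggested that any of them had been touched.

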